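# Clear the edge sander's bed and hold its belt tensioner back for a belt change

## Task

The edge sander on the bench is waiting for a new belt. With the wooden block brush, not with the fingers, sweep the four plaster offcuts off its bed plate onto the table so that none can get under the belt, and put the brush down on the table clear of the machine. Then push the sprung tensioner arm back by its black peg, past the last click of its ratchet and right up to its stop, and finish while still holding it there against the spring, so that I can slip the belt on.

Things in the scene. Friction and masses are not known exactly. Their poses are not given: they have to be found in the camera images.
- sander: bench edge sander, bolted down. Origin on the table under the bed; x across the machine (its working side), y along it to the motor end. Grey bed plate, top 18 mm above the table: x -95 to 135, y -175 to 265 mm. Behind the open middle stands a platen (x 71 to 93, y -43 to 87, 96 high); drive drum r 30 at x 55, y 130, 102 high, with gear case and motor over and beyond it, 152 high
- bed_centre (a point): middle of the open part of the bed's top, where the offcuts lie (within about 60 mm of it); sander's axes. From it, in mm: open front edge of the bed at x -68, clear for y -80 to 180; nothing stands within x -68 to 95, y -85 to 95 while the tensioner is relaxed. A low switch box (52 high) stands at x -23, y 215
- tensioner (a joint): angle (rad) of the sprung tensioner arm about its upright pivot: 0 relaxed, grows as it is pushed back (clockwise from above, towards the motor end), 0.74 at its stop. Ratchet clicks at about 0.30, 0.46, 0.62; let go after the last it springs back to about 0.59 where the pawl keeps it: beyond that only the push holds it. Spring: 4 N at the peg at 0, 9 N at 0.74
- pawl (a joint): angle (rad) of the small steel pawl that rides on the tensioner's three sawteeth; 0 fully dropped in, up to about 0.16 on the crest of a tooth
- push_peg (a point): on the axis of the upright black peg at the free end of the tensioner arm, 75 mm above the table: 18 mm thick, free from 41 to 101 mm above the table, 130 mm from the pivot; moves on a level arc. Below it the arm, a steel bar 18 mm wide, 26 to 37 mm above the table. A pale idler roller (r 22, 42 to 102 mm up) stands on the arm 75 mm from the pivot
- tensioner_pivot (a point): on the upright axis of the tensioner's pivot, 75 mm above the table (its bolt ends at 70 mm); fixed to the machine; two steel stop pins (6 mm radius, 42 mm high) stand 38 mm from it, either side of the arm
- brush_grip (a point): centre of the wooden block of the bristle brush, 57 mm above the bristle ends; x along the brush, z up. Block 150 long (x), 30 to 34 wide (y), 22 mm high; stiff bristles below it, 140 by 28 mm, 45 mm long; 67 mm high in all, 0.12 kg. Starts standing on its bristles on the table, right of the sander
- brush: the same brush; origin at the middle of its bristle ends, x along it, z up
- offcut_1: chunky plaster offcut, 32 x 25 x 22 mm, lying on the bed; origin at its middle
- offcut_2: chunky plaster offcut, 27 x 26 x 24 mm, lying on the bed; origin at its middle
- offcut_3: chunky plaster offcut, 36 x 22 x 20 mm, lying on the bed; origin at its middle
- offcut_4: chunky plaster offcut, 25 x 24 x 23 mm, lying on the bed; origin at its middle
- pot_brown: small round paint pot, 57 mm wide, 55 mm high, bystander; origin under its middle
- pot_orange: small paint tin, 51 mm wide, 75 mm high, bystander; origin under its middle
- dish_white: flat white dish, 75 mm wide, 15 mm high, bystander; origin under its middle
- paintbrush: thin paint brush, 190 mm long (y), 12 mm high, bystander; origin under its middle
- half_brain_16: cast half brain model, 114 x 160 x 66 mm, bystander; origin under its middle
- lid_green: small shallow dish with paint, 49 mm wide, 13 mm high, bystander; origin under its middle

How it is judged (in metres and radians):
On the way, in this order (a step that is already met when the one before it is completed fails the run):
1. all four offcuts are off the bed plate, the brush in the gripper (height (world z) of each of offcut_1, offcut_2, offcut_3, offcut_4 below 0.022 m and contact force between the fingers and brush above 1 N), for 0.1 s.
2. the brush is put down on the table, let go and clear of the sander (height (world z) of brush_grip below 0.065 m and contact force between the fingers and brush below 0.1 N and contact force between brush and sander below 0.1 N and linear speed of brush below 0.03 m/s), for 0.2 s.
3. the tensioner arm is pushed past the last click of its ratchet (value of joint tensioner above 0.66 rad and value of joint pawl below 0.05 rad), for 0.1 s.
At the end, for the whole second after the job is handed in: the four offcuts lie on the table, off the bed; the brush is on the table, let go, not touching the sander; the robot presses the tensioner arm with over 2 N beyond 0.68 rad (the pawl would hold it only at 0.59; stop at 0.74), at rest, pawl dropped in (all of step 2 and height (world z) of offcut_1 between 0 and 0.022 m and height (world z) of offcut_2 between 0 and 0.022 m and height (world z) of offcut_3 between 0 and 0.022 m and height (world z) of offcut_4 between 0 and 0.022 m and value of joint tensioner above 0.68 rad and velocity of joint tensioner below 0.1 rad/s and value of joint pawl below 0.05 rad and contact force between any of the fingers, the arm and tensioner above 2 N); the arm keeps its last pose, push and grip.
It fails at once if the robot touches an offcut with its fingers or arm instead of the brush (contact force between any of the fingers, the arm and offcut_1 above 0.3 N or contact force between any of the fingers, the arm and offcut_2 above 0.3 N or contact force between any of the fingers, the arm and offcut_3 above 0.3 N or contact force between any of the fingers, the arm and offcut_4 above 0.3 N).
It fails at once if a bystander is shoved away (over 30 mm) (distance of any of pot_brown, pot_orange, dish_white, paintbrush, half_brain_16, lid_green from where it was at the start of the episode above 0.03 m).
It also fails if it takes over 64 s, if anything falls off the work surface, if the arm or the gripper's body presses on something with over 40 N, if the wrist force passes 120 N, or if a joint passes its speed limit or range.

## Robot

A 6-joint arm with a two-finger parallel gripper is mounted at the origin on a cart in front of the work surface, level with it; the furniture and walls round the work are solid. World frame = base frame: x ahead of the robot, y to its left, z up, the work surface at z = 0. Lengths are in m, angles in degrees, forces in N, time in s.
With the tool pointing down it reaches from about 0.325 to 0.85 m from the base axis. Payload 15.5 kg.
Tool frame: the origin (TCP) lies at the very end of the fingers, on their centre line; the grasp point (between the pads) lies 19 mm behind it; z points along the fingers, y is the line along which they close (so a half turn about z gives the same grasp; the last joint's range is limited). The gripper opens to 91 mm and grips with 3 to 60 N. Pads are 32 mm wide; open, the fingers measure 118 mm over their backs; the gripper's body (76 mm by 178 mm) begins 60 mm behind the grasp point.
Start: joints at [-78.237, 28.281, 77.091, -0, 74.628, -5.472], TCP at [0.185, -0.597, 0.214] pointing down, gripper open.
Joint ranges: [-166.48, 166.48], [-47.26, 123.95], [12.59, 153.08], [-70.14, 250.14], [6.76, 159.57], [-176.63, 176.63]. Speed limits (degrees/s): [108.29, 108.29, 147.25, 172.46, 172.46, 172.46].

## Interface

Orientations are given as a 3x3 rotation matrix whose columns are the frame's x, y, z axes.
In Python, from workcell import * gives the robot as it stands.
- The arm moves only by the shell command python3 -m pendant 'ROWS' [FORCE]. ROWS is JSON, a list of rows, each an object of numbers: "hand": the closure, from -1 (fully open) to 1 (shut); "x", "y", "z": the shift along the tool's x, y, z in cm; "ax", "ay", "az": the turn, a rotation vector about the tool's x, y, z in degrees. In form: [{"hand": .., "x": .., "y": .., "z": .., "ax": .., "ay": .., "az": ..}, ...]. A call has 1 to 12 rows; each row is the pose to reach, as a shift and turn from the pose commanded when the call began, along the tool's axes at that moment; what a row does not reach only later rows make up. A row lasts 1/12 s, in which the tool goes at most 41.7 mm and 7.16 degrees, less where a joint would pass 70% of its speed; a pose out of reach is approached as far as the arm can. A call with a gripper value outside its range is refused whole. The fingers move at their own pace and stop on an object; FORCE is the grip in N (left out, the last holds). Time passes only in rows, so rows that repeat a pose let the fingers close. It gives the time, the measured TCP pose, the force, the opening and the grip force at its end, in the units of the state.
- observe(): the state, without advancing time (a new reading comes with each control period).
- grab_frame(name): name is "side" or "top"; returns a dict with "img" (420x560x3 uint8, blue, green, red), "mtx" (3x3 intrinsics, pixels), "dist_coeffs" ([k1, k2, p1, p2, k3] as OpenCV has them; the pictures are not rectified), "world_to_cam" (4x4, takes a point from world to camera coordinates). Camera axes: x right, y down, z forward; pixel columns grow to the right and rows downward; lengths in m; the calibration is good to about 2 mm. A picture is of the moment at which its call begins. There is no depth.
- finish_job(): hands the job in; it is judged then, once.
The state is a dict: "clock": time; "joint_positions": joint angles; "qd": joint speeds; "joint_efforts": joint torques, N m; "position": TCP position; "tcp_rot": TCP orientation; "ft_force": force on the tool from outside, world axes, zero at the start; "wrist_torque": the same for the moment, N m; "width": opening from 0.0 (shut) to 1.0 (fully open); "finger_force": force on a finger pad.
Only numpy, scipy, OpenCV 4.12 (cv2) and the standard library are available. Lean on these libraries where they do the work, as an engineer would, in place of code of your own. Each camera call takes 0.05 s, during which the arm holds its last target. There are 200 camera calls.

## Working session

There is one attempt and no reset: what is moved stays moved. The work goes in short steps, Python scripts to look and compute and a shell command to move; the robot and the scene stay as the last step left them, time stands still between calls to the robot, and variables do not carry over. Pictures are saved under pics/ and viewed, at most 10 in all, crops included, and the job is handed in when it is done.

```bash
mkdir -p pics; ls; python3 - <<'E'
from workcell import *
import cv2
s=observe();print(s)
for n in("top","side"):
    f=grab_frame(n);cv2.imwrite(f"pics/{n}0.png",f["img"]);print(n,f["mtx"].tolist(),f["dist_coeffs"],f["world_to_cam"].tolist())
E
```

```text
pics
{'clock': 0.0, 'joint_positions': array([-7.82377699e+01,  2.83145200e+01,  7.71301269e+01,  2.31481348e-03,
        7.46283100e+01, -5.47016885e+00]), 'qd': array([-0.0599219 ,  0.03332587,  0.04211571, -0.01235093,  0.03956592,
       -0.08484582]), 'joint_efforts': array([-2.61508438e-03, -8.78813624e+01, -3.81862664e+01,  7.03200325e-02,
        5.32591296e-02, -9.36345623e-05]), 'position': array([ 0.18510431, -0.5965333 ,  0.21332451]), 'tcp_rot': array([[ 9.55114194e-01,  2.96237790e-01, -2.21432742e-04],
       [ 2.96237829e-01, -9.55113383e-01,  1.25454013e-03],
       [ 1.60148821e-04, -1.26382584e-03, -9.99999189e-01]]), 'ft_force': array([ 0.837374  , -0.8741476 , -0.33132071]), 'wrist_torque': array([-0.01262076,  0.01526894,  0.05586416]), 'finger_force': 0.0, 'width': 0.9966200020033557}
top [[527.0523982444909, 0.0, 289.0762112600329], [0.0, 527.0523982444909, 194.32958949421675], [0.0, 0.0, 1.0]] [-0.08443874  0.          0.          0.          0.        ] [[-0.01612238067763696, -0.9997418240502371, 0.016011061363646495, -0.11719857567183076], [-0.9975490428216834, 0.01499244903154904, -0.06834569216548689, 0.5206176152270101], [0.06808800193006438, -0.017073714204633394, -0.9975332136206945, 1.5574266651899011], [0.0, 0.0, 0.0, 1.0]]
side [[409.06281388726285, 0.0, 284.18366496316816], [0.0, 409.06281388726285, 210.644850469492], [0.0, 0.0, 1.0]] [-0.07845815  0.          0.          0.          0.        ] [[-0.9415621364357136, -0.3365949744714141, -0.012828343275839506, 0.4510154931931342], [-0.1720952514774436, 0.513445026005405, -0.8406886639471381, 0.21084235693084635], [0.2895582284265641, -0.7893529175412587, -0.5413667924056413, 1.072565641267369], [0.0, 0.0, 0.0, 1.0]]
```

```bash
python3 -c "
import cv2
for n in('top','side'):
    i=cv2.imread(f'pics/{n}0.png');cv2.imwrite(f'pics/{n}0b.png',cv2.resize(i,(784,588),interpolation=cv2.INTER_CUBIC))"
```

```text
(no output)
```

View pics/top0b.png

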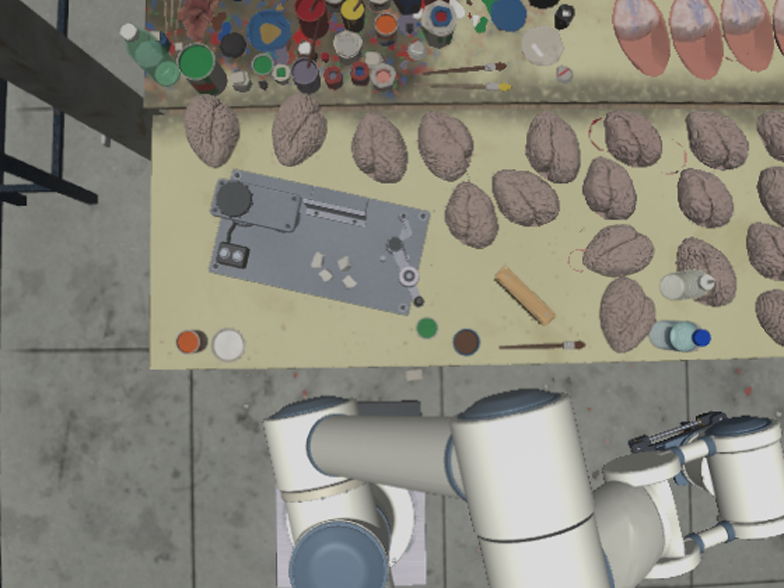

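View pics/side0b.png

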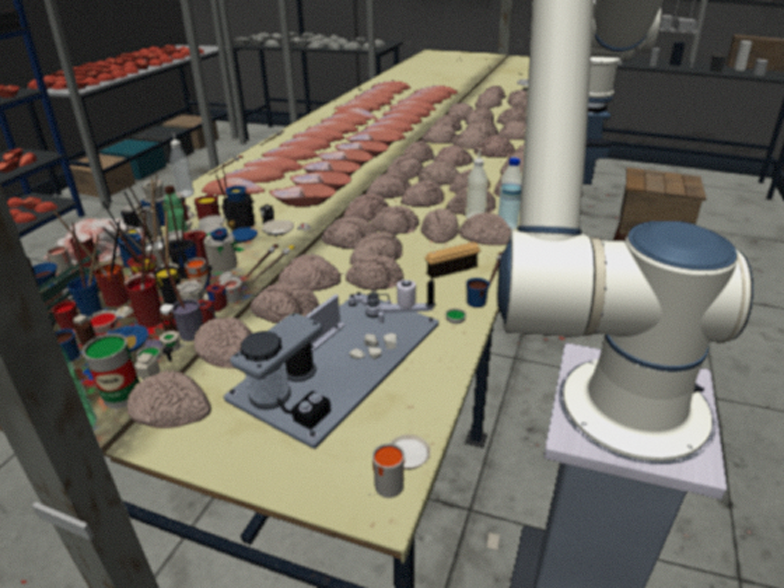

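```bash
cat > h.py <<'E'
import cv2,numpy as np
from workcell import *
def px2w(f,uv,z):
    "original pixels -> world points at height z"
    n=cv2.undistortPoints(np.float64(uv).reshape(-1,1,2),f["mtx"],np.float64(f["dist_coeffs"])).reshape(-1,2)
    T=np.array(f["world_to_cam"]);R=T[:3,:3];c=-R.T@T[:3,3]
    d=np.c_[n,np.ones(len(n))]@R
    z=np.broadcast_to(z,len(n))
    return c+d*((z-c[2])/d[:,2])[:,None]
def crop(f,name,u,v,w,h,s):
    i=f["img"][v:v+h,u:u+w];cv2.imwrite(name,cv2.resize(i,None,fx=s,fy=s,interpolation=cv2.INTER_CUBIC))
E
python3 - <<'E'
from h import *
f=grab_frame("top");crop(f,"pics/t1.png",145,115,260,145,3)
E
```

```text
(no output)
```

View pics/t1.png

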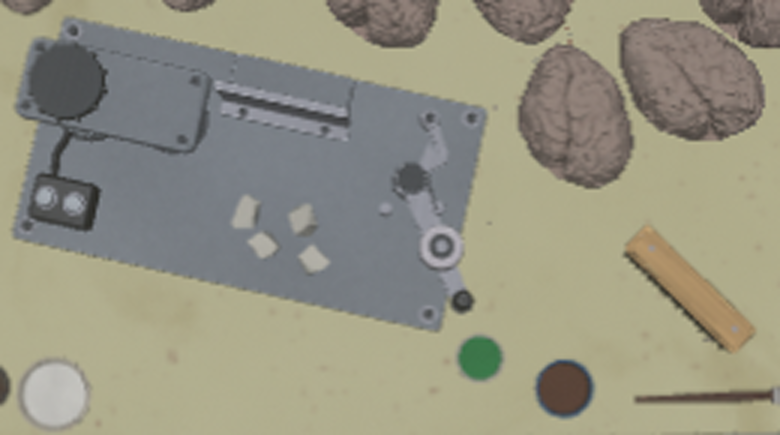

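```bash
cat > m.py <<'E'
from h import *
f=grab_frame("top")
def W(p,z): return px2w(f,np.array(p)/3.+[145,115],z)
c=W([(63,17),(487,107),(440,330),(12,238)],.018)
m=np.array([(135,265),(135,-175),(-95,-175),(-95,265)])/1e3
mc=m.mean(0);cc=c[:,:2].mean(0);H=(m-mc).T@(c[:,:2]-cc);U,S,V=np.linalg.svd(H);R=(U@V).T
t=cc-R@mc
print("yaw",np.degrees(np.arctan2(R[1,0],R[0,0])),"t",t,"res",(m@R.T+t-c[:,:2])*1e3)
s=lambda p:(np.array(p)-t)@R
def show(n,p,z):
    w=W(p,z)
    for q in w: print(n,q.round(3),"sander",s(q[:2]).round(3))
show("off",[(246,212),(302,218),(262,245),(314,259)],.035)
show("brush",[(638,238),(740,340),(689,289)],.067)
show("pivot",[(411,179)],.07);show("peg",[(462,300)],.101);show("idler",[(441,246)],.102)
show("green",[(480,358)],.013);show("brown",[(565,388)],.055);show("pb",[(636,399)],.01);show("white",[(55,394)],.015)
show("brain",[(575,185),(520,115),(640,110),(700,140)],.03);show("edge",[(200,440)],0)
E
python3 m.py
```

```text
yaw -12.93788336167894 t [0.55790454 0.01672727] res [[ 0.82071125  0.90498496]
 [ 0.50266646 -1.61680068]
 [-0.89257512 -1.00839528]
 [-0.43080259  1.720211  ]]
off [0.546 0.058 0.035] sander [-0.021  0.038]
off [0.539 0.003 0.035] sander [-0.015 -0.017]
off [0.513 0.043 0.035] sander [-0.049  0.015]
off [ 0.499 -0.008  0.035] sander [-0.052 -0.038]
brush [ 0.512 -0.324  0.067] sander [ 0.032 -0.342]
brush [ 0.412 -0.421  0.067] sander [-0.044 -0.459]
brush [ 0.462 -0.372  0.067] sander [-0.006 -0.401]
pivot [ 0.573 -0.105  0.07 ] sander [ 0.042 -0.115]
peg [ 0.454 -0.151  0.101] sander [-0.064 -0.187]
idler [ 0.505 -0.132  0.102] sander [-0.018 -0.157]
green [ 0.399 -0.171  0.013] sander [-0.113 -0.219]
brown [ 0.368 -0.251  0.055] sander [-0.125 -0.303]
pb [ 0.355 -0.327  0.01 ] sander [-0.121 -0.38 ]
white [0.369 0.252 0.015] sander [-0.237  0.187]
brain [ 0.569 -0.268  0.03 ] sander [ 0.074 -0.275]
brain [ 0.639 -0.215  0.03 ] sander [ 0.131 -0.207]
brain [ 0.643 -0.335  0.03 ] sander [ 0.162 -0.324]
brain [ 0.612 -0.394  0.03 ] sander [ 0.145 -0.388]
edge [0.321 0.11  0.   ] sander [-0.252  0.038]
```

```bash
python3 -m pendant '[{"hand":-1,"x":8,"y":-3,"z":1,"az":-7},{"hand":-1,"x":12,"y":-5,"z":2,"az":-14},{"hand":-1,"x":16,"y":-6.5,"z":3,"az":-20},{"hand":-1,"x":20,"y":-8,"z":4,"az":-27},{"hand":-1,"x":24,"y":-9.6,"z":5,"az":-27},{"hand":-1,"x":28,"y":-11.2,"z":6,"az":-27},{"hand":-1,"x":31,"y":-12.5,"z":7,"az":-27},{"hand":-1,"x":33.1,"y":-13.3,"z":7.5,"az":-27},{"hand":-1,"x":33.1,"y":-13.3,"z":7.5,"az":-27},{"hand":-1,"x":33.1,"y":-13.3,"z":7.5,"az":-27},{"hand":-1,"x":33.1,"y":-13.3,"z":7.5,"az":-27},{"hand":-1,"x":33.1,"y":-13.3,"z":7.5,"az":-27}]' 15; python3 - <<'E'
from h import *
f=grab_frame("side");s=observe();print(s['position'],s['tcp_rot'],s['clock'])
crop(f,"pics/s1.png",270,120,160,120,5)
E
```

```text
[ 0.18515987 -0.59677442  0.21366032] [[ 9.55101666e-01  2.96278244e-01 -9.86475428e-05]
 [ 2.96278253e-01 -9.55101519e-01  5.33388909e-04]
 [ 6.38131114e-05 -5.38667758e-04 -9.99999853e-01]] 0.25invalid input at $[0]: expected keys hand, x, y, z, ax, ay, az
```

View pics/s1.png

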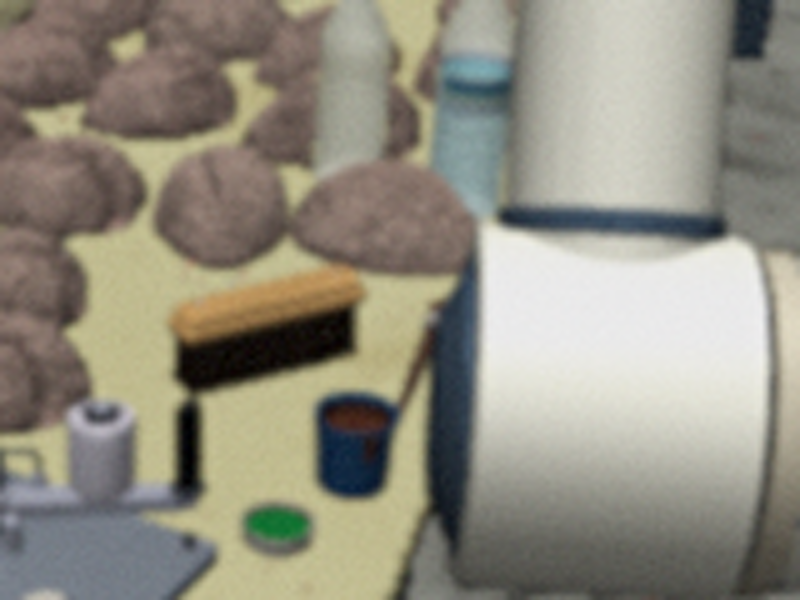

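The close-up shows the brush (block from 175,315 to 360,285, bristles to 200,385); the arm hasn't moved because the call was refused: all seven keys are needed.

```bash
python3 -m pendant '[{"hand":-1,"x":4,"y":-1.6,"z":1,"ax":0,"ay":0,"az":-7},{"hand":-1,"x":8,"y":-3.2,"z":2,"ax":0,"ay":0,"az":-14},{"hand":-1,"x":12,"y":-4.8,"z":3,"ax":0,"ay":0,"az":-20},{"hand":-1,"x":16,"y":-6.4,"z":4,"ax":0,"ay":0,"az":-27},{"hand":-1,"x":20,"y":-8,"z":5,"ax":0,"ay":0,"az":-27},{"hand":-1,"x":24,"y":-9.6,"z":6,"ax":0,"ay":0,"az":-27},{"hand":-1,"x":28,"y":-11.2,"z":6.5,"ax":0,"ay":0,"az":-27},{"hand":-1,"x":31,"y":-12.5,"z":7,"ax":0,"ay":0,"az":-27},{"hand":-1,"x":33.1,"y":-13.3,"z":7.5,"ax":0,"ay":0,"az":-27},{"hand":-1,"x":33.1,"y":-13.3,"z":7.5,"ax":0,"ay":0,"az":-27},{"hand":-1,"x":33.1,"y":-13.3,"z":7.5,"ax":0,"ay":0,"az":-27},{"hand":-1,"x":33.1,"y":-13.3,"z":7.5,"ax":0,"ay":0,"az":-27}]' 15; python3 - <<'E'
from h import *
f=grab_frame("side");s=observe();print(s['position'],s['tcp_rot'],s['clock'])
crop(f,"pics/s2.png",270,90,160,120,5)
E
```

```text
clock: 1.25
position: [0.4617, -0.372, 0.1389]
tcp_rot: [[0.716, 0.698, -0.0], [0.698, -0.716, -0.0], [-0.0, -0.0, -1.0]]
ft_force: [-0.2, -0.5, -0.2]
width: 0.999
finger_force: 0.0
[ 0.4613851  -0.37247807  0.13903883] [[ 7.16847219e-01  6.97230277e-01 -7.35752164e-05]
 [ 6.97230234e-01 -7.16847205e-01 -2.93936164e-04]
 [-2.57683382e-04  1.59408457e-04 -9.99999954e-01]] 1.3
```

View pics/s2.png

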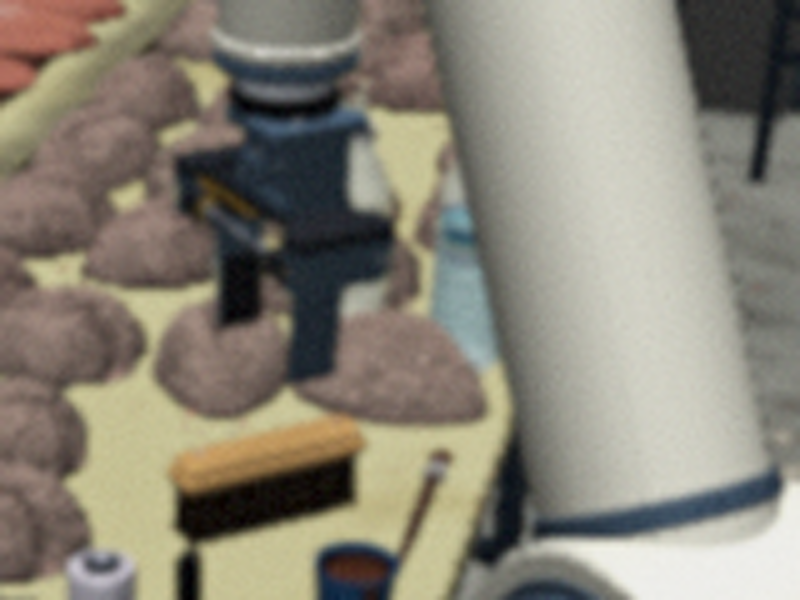

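```bash
python3 -m pendant '[{"hand":-1,"x":0,"y":0,"z":3,"ax":0,"ay":0,"az":0},{"hand":-1,"x":0,"y":0,"z":6,"ax":0,"ay":0,"az":0},{"hand":-1,"x":0,"y":0,"z":8.5,"ax":0,"ay":0,"az":0},{"hand":-1,"x":0,"y":0,"z":9.7,"ax":0,"ay":0,"az":0},{"hand":-1,"x":0,"y":0,"z":9.7,"ax":0,"ay":0,"az":0},{"hand":1,"x":0,"y":0,"z":9.7,"ax":0,"ay":0,"az":0},{"hand":1,"x":0,"y":0,"z":9.7,"ax":0,"ay":0,"az":0},{"hand":1,"x":0,"y":0,"z":9.7,"ax":0,"ay":0,"az":0},{"hand":1,"x":0,"y":0,"z":9.7,"ax":0,"ay":0,"az":0},{"hand":1,"x":0,"y":0,"z":9.7,"ax":0,"ay":0,"az":0},{"hand":1,"x":0,"y":0,"z":9.7,"ax":0,"ay":0,"az":0},{"hand":1,"x":0,"y":0,"z":9.7,"ax":0,"ay":0,"az":0}]' 30
python3 -m pendant '[{"hand":1,"x":0,"y":0,"z":0,"ax":0,"ay":0,"az":0},{"hand":1,"x":0,"y":0,"z":0,"ax":0,"ay":0,"az":0},{"hand":1,"x":0,"y":0,"z":0,"ax":0,"ay":0,"az":0},{"hand":1,"x":0,"y":0,"z":-4,"ax":0,"ay":0,"az":0},{"hand":1,"x":0,"y":0,"z":-8,"ax":0,"ay":0,"az":0},{"hand":1,"x":0,"y":0,"z":-12,"ax":0,"ay":0,"az":0},{"hand":1,"x":0,"y":0,"z":-14,"ax":0,"ay":0,"az":0},{"hand":1,"x":0,"y":0,"z":-14,"ax":0,"ay":0,"az":0}]'
```

```text
clock: 2.3
position: [0.462, -0.3719, 0.0422]
tcp_rot: [[0.716, 0.698, 0.0], [0.698, -0.716, -0.0], [0.0, 0.0, -1.0]]
ft_force: [-0.3, -0.3, -0.7]
width: 0.519
finger_force: 0.0
clock: 2.97
position: [0.4636, -0.3734, 0.1868]
tcp_rot: [[0.716, 0.698, 0.005], [0.698, -0.716, -0.005], [0.0, 0.007, -1.0]]
ft_force: [1.3, -0.5, -1.1]
width: 0.332
finger_force: 30.0
```

```bash
python3 -m pendant '[{"hand":1,"x":3.5,"y":-1.9,"z":0,"ax":0,"ay":0,"az":-3},{"hand":1,"x":7,"y":-3.8,"z":0,"ax":0,"ay":0,"az":-6},{"hand":1,"x":10.5,"y":-5.7,"z":0,"ax":0,"ay":0,"az":-10},{"hand":1,"x":14,"y":-7.6,"z":0,"ax":0,"ay":0,"az":-14},{"hand":1,"x":17.5,"y":-9.5,"z":0,"ax":0,"ay":0,"az":-18},{"hand":1,"x":21,"y":-11.4,"z":0,"ax":0,"ay":0,"az":-22},{"hand":1,"x":24.5,"y":-13.3,"z":0,"ax":0,"ay":0,"az":-26},{"hand":1,"x":28,"y":-15.2,"z":0,"ax":0,"ay":0,"az":-30},{"hand":1,"x":31.5,"y":-17.1,"z":0,"ax":0,"ay":0,"az":-32.8},{"hand":1,"x":34,"y":-18.4,"z":0,"ax":0,"ay":0,"az":-32.8},{"hand":1,"x":35.6,"y":-19.2,"z":0,"ax":0,"ay":0,"az":-32.8},{"hand":1,"x":35.6,"y":-19.2,"z":0,"ax":0,"ay":0,"az":-32.8}]'
python3 -m pendant '[{"hand":1,"x":0,"y":0,"z":0,"ax":0,"ay":0,"az":0},{"hand":1,"x":0,"y":0,"z":3,"ax":0,"ay":0,"az":0},{"hand":1,"x":0,"y":0,"z":5,"ax":0,"ay":0,"az":0},{"hand":1,"x":0,"y":0,"z":5,"ax":0,"ay":0,"az":0},{"hand":1,"x":0,"y":0,"z":5,"ax":0,"ay":0,"az":0}]'
python3 - <<'E'
from h import *
f=grab_frame("side");s=observe();print(s['position'],s['tcp_rot'].round(3),s['clock'])
crop(f,"pics/s3.png",190,170,160,120,5)
E
```

```text
clock: 3.97
position: [0.5833, 0.0175, 0.1808]
tcp_rot: [[0.221, 0.975, -0.001], [0.975, -0.221, 0.001], [0.001, -0.001, -1.0]]
ft_force: [-0.7, -0.1, -2.1]
width: 0.332
finger_force: 30.0
clock: 4.38
position: [0.5821, 0.0132, 0.1312]
tcp_rot: [[0.225, 0.974, -0.003], [0.974, -0.225, 0.0], [-0.001, -0.003, -1.0]]
ft_force: [0.4, -0.4, -1.0]
width: 0.331
finger_force: 30.0
[0.58296068 0.01326023 0.13231627] [[ 0.225  0.974 -0.   ]
 [ 0.974 -0.225 -0.   ]
 [-0.    -0.    -1.   ]] 4.4333
```

View pics/s3.png

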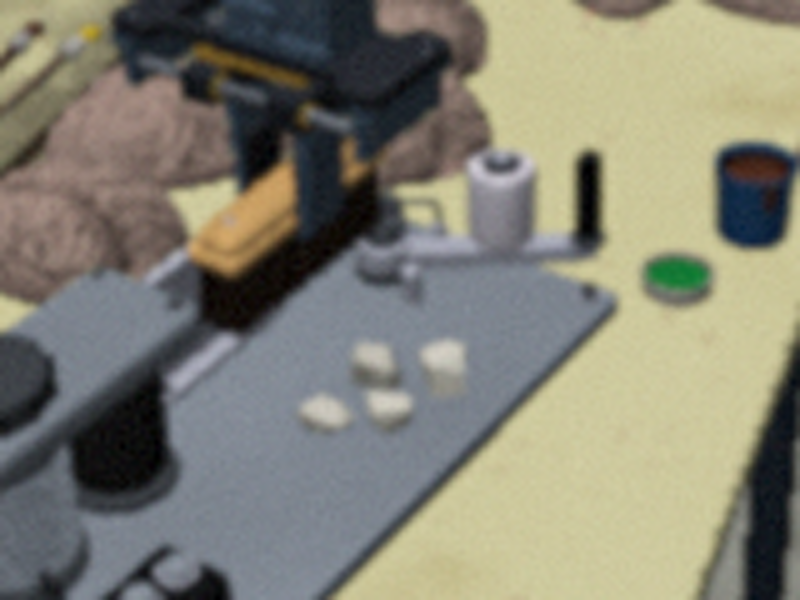

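```bash
python3 - <<'E'
from h import *
f=grab_frame("side");s=observe()
p=s['position'];R=s['tcp_rot']
for x in(-75,75):
  for y in(-16,16):
    for h in (-42,3,25):
      w=p+R@(np.array([x,y,-h])/1e3);T=f["world_to_cam"]
      uv=cv2.projectPoints(w,cv2.Rodrigues(T[:3,:3])[0],T[:3,3],f["mtx"],np.float64(f["dist_coeffs"]))[0].ravel()
      print(x,y,h,((uv-[190,170])*5).round())
E
```

```text
-75 -16 -42 [387. 221.]
-75 -16 3 [385. 157.]
-75 -16 25 [383. 125.]
-75 16 -42 [344. 206.]
-75 16 3 [341. 143.]
-75 16 25 [339. 111.]
75 -16 -42 [232. 349.]
75 -16 3 [226. 282.]
75 -16 25 [223. 248.]
75 16 -42 [187. 331.]
75 16 3 [180. 264.]
75 16 25 [176. 230.]
```

```bash
python3 -m pendant '[{"hand":1,"x":0.6,"y":0,"z":3,"ax":0,"ay":0,"az":0},{"hand":1,"x":0.6,"y":0,"z":5,"ax":0,"ay":0,"az":0},{"hand":1,"x":0.6,"y":0,"z":6.2,"ax":0,"ay":0,"az":0},{"hand":1,"x":0.6,"y":0,"z":6.9,"ax":0,"ay":0,"az":0},{"hand":1,"x":0.6,"y":0,"z":6.9,"ax":0,"ay":0,"az":0},{"hand":1,"x":0.6,"y":0,"z":6.9,"ax":0,"ay":0,"az":0}]'
```

```text
clock: 4.98
position: [0.585, 0.0197, 0.0639]
tcp_rot: [[0.225, 0.974, 0.001], [0.974, -0.225, -0.0], [0.0, 0.001, -1.0]]
ft_force: [0.1, 0.4, -0.5]
width: 0.336
finger_force: 30.0
```

```bash
python3 -m pendant '[{"hand":1,"x":0,"y":-0.5,"z":0.1,"ax":0,"ay":0,"az":0},{"hand":1,"x":0,"y":-1,"z":0.1,"ax":0,"ay":0,"az":0},{"hand":1,"x":0,"y":-1.8,"z":0.1,"ax":0,"ay":0,"az":0},{"hand":1,"x":0,"y":-2.6,"z":0.1,"ax":0,"ay":0,"az":0},{"hand":1,"x":0,"y":-3.4,"z":0.1,"ax":0,"ay":0,"az":0},{"hand":1,"x":0,"y":-4.2,"z":0.1,"ax":0,"ay":0,"az":0},{"hand":1,"x":0,"y":-5,"z":0.1,"ax":0,"ay":0,"az":0},{"hand":1,"x":0,"y":-5.8,"z":0.1,"ax":0,"ay":0,"az":0},{"hand":1,"x":0,"y":-6.6,"z":0.1,"ax":0,"ay":0,"az":0},{"hand":1,"x":0,"y":-7.4,"z":0.1,"ax":0,"ay":0,"az":0},{"hand":1,"x":0,"y":-8.2,"z":0.1,"ax":0,"ay":0,"az":0},{"hand":1,"x":0,"y":-9,"z":0.1,"ax":0,"ay":0,"az":0}]'
python3 -m pendant '[{"hand":1,"x":0,"y":-0.7,"z":0,"ax":0,"ay":0,"az":0},{"hand":1,"x":0,"y":-1.4,"z":0,"ax":0,"ay":0,"az":0},{"hand":1,"x":0,"y":-2.1,"z":0,"ax":0,"ay":0,"az":0},{"hand":1,"x":0,"y":-2.8,"z":0,"ax":0,"ay":0,"az":0},{"hand":1,"x":0,"y":-3.5,"z":0,"ax":0,"ay":0,"az":0},{"hand":1,"x":0,"y":-4.2,"z":0,"ax":0,"ay":0,"az":0},{"hand":1,"x":0,"y":-4.9,"z":0,"ax":0,"ay":0,"az":0},{"hand":1,"x":0,"y":-5.5,"z":0,"ax":0,"ay":0,"az":0},{"hand":1,"x":0,"y":-5.5,"z":0,"ax":0,"ay":0,"az":0}]'
python3 - <<'E'
from h import *
f=grab_frame("side");s=observe();print(s['position'],s['clock'])
crop(f,"pics/s4.png",190,180,160,120,5)
E
```

```text
clock: 5.98
position: [0.4959, 0.0403, 0.0619]
tcp_rot: [[0.224, 0.974, 0.0], [0.974, -0.224, 0.0], [0.0, 0.0, -1.0]]
ft_force: [0.7, -0.7, -1.8]
width: 0.335
finger_force: 30.0
clock: 6.73
position: [0.4432, 0.0529, 0.0626]
tcp_rot: [[0.224, 0.974, 0.002], [0.974, -0.224, 0.0], [0.001, 0.002, -1.0]]
ft_force: [2.8, 2.6, 8.1]
width: 0.333
finger_force: 30.0
[0.44365578 0.05282483 0.06257147] 6.7833
```

View pics/s4.png

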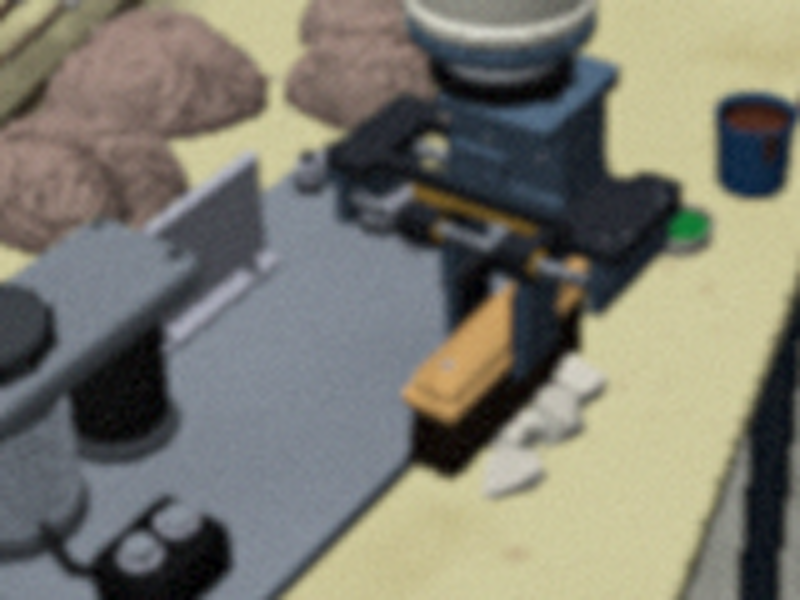

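```bash
python3 -m pendant '[{"hand":1,"x":0,"y":-0.5,"z":-0.1,"ax":0,"ay":0,"az":0},{"hand":1,"x":0,"y":-1,"z":-0.1,"ax":0,"ay":0,"az":0},{"hand":1,"x":0,"y":-1.5,"z":-0.1,"ax":0,"ay":0,"az":0},{"hand":1,"x":0,"y":-2,"z":-0.1,"ax":0,"ay":0,"az":0},{"hand":1,"x":0,"y":-2.5,"z":-0.1,"ax":0,"ay":0,"az":0},{"hand":1,"x":0,"y":-2.5,"z":-0.1,"ax":0,"ay":0,"az":0},{"hand":1,"x":0,"y":-2.5,"z":-0.1,"ax":0,"ay":0,"az":0}]'
python3 -m pendant '[{"hand":1,"x":0,"y":0,"z":-1,"ax":0,"ay":0,"az":0},{"hand":1,"x":0,"y":0,"z":-4,"ax":0,"ay":0,"az":0},{"hand":1,"x":0,"y":0,"z":-8,"ax":0,"ay":0,"az":0},{"hand":1,"x":0,"y":0,"z":-12,"ax":0,"ay":0,"az":0},{"hand":1,"x":0,"y":0,"z":-12,"ax":0,"ay":0,"az":0}]'
python3 - <<'E'
from h import *
f=grab_frame("side");s=observe();print(s['position'],s['clock'])
crop(f,"pics/s5.png",190,180,160,120,5)
E
```

```text
clock: 7.37
position: [0.42, 0.0584, 0.0638]
tcp_rot: [[0.224, 0.974, 0.004], [0.974, -0.224, 0.0], [0.001, 0.004, -1.0]]
ft_force: [4.5, 4.2, 15.8]
width: 0.33
finger_force: 30.0
clock: 7.78
position: [0.4211, 0.0582, 0.1887]
tcp_rot: [[0.224, 0.975, 0.008], [0.975, -0.224, -0.0], [0.002, 0.008, -1.0]]
ft_force: [2.8, 0.9, -1.3]
width: 0.333
finger_force: 30.0
[0.42035774 0.05816534 0.18599813] 7.8333
```

View pics/s5.png

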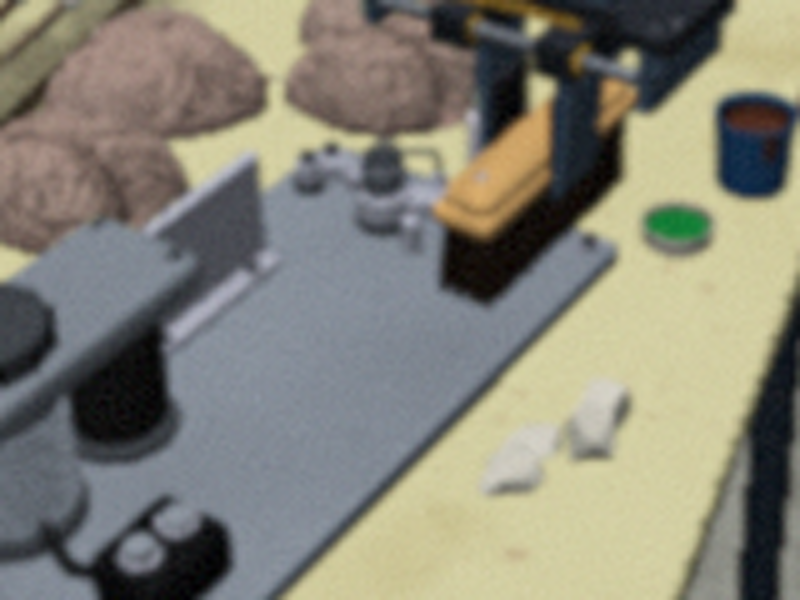

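```bash
python3 -m pendant '[{"hand":1,"x":-3.8,"y":1.3,"z":0,"ax":0,"ay":0,"az":3},{"hand":1,"x":-7.6,"y":2.5,"z":0,"ax":0,"ay":0,"az":6},{"hand":1,"x":-11.4,"y":3.8,"z":0,"ax":0,"ay":0,"az":10},{"hand":1,"x":-15.2,"y":5.1,"z":0,"ax":0,"ay":0,"az":14},{"hand":1,"x":-19,"y":6.4,"z":0,"ax":0,"ay":0,"az":18},{"hand":1,"x":-22.8,"y":7.6,"z":0,"ax":0,"ay":0,"az":22},{"hand":1,"x":-26.6,"y":8.9,"z":0,"ax":0,"ay":0,"az":26},{"hand":1,"x":-30.4,"y":10.2,"z":0,"ax":0,"ay":0,"az":30},{"hand":1,"x":-34.2,"y":11.4,"z":0,"ax":0,"ay":0,"az":33},{"hand":1,"x":-38,"y":12.7,"z":0,"ax":0,"ay":0,"az":33},{"hand":1,"x":-41,"y":13.7,"z":0,"ax":0,"ay":0,"az":33},{"hand":1,"x":-41,"y":13.7,"z":0,"ax":0,"ay":0,"az":33}]'
python3 - <<'E'
from h import *
s=observe();print(s['position'],s['clock'])
f=grab_frame("top");a=cv2.resize(f["img"][195:265,185:285],None,fx=4,fy=4,interpolation=cv2.INTER_CUBIC)
g=grab_frame("side");b=cv2.resize(g["img"][235:305,260:360],None,fx=4,fy=4,interpolation=cv2.INTER_CUBIC)
cv2.imwrite("pics/c6.png",np.hstack([a,b]))
E
```

```text
clock: 8.83
position: [0.46, -0.3775, 0.1813]
tcp_rot: [[0.721, 0.693, -0.0], [0.693, -0.721, -0.001], [-0.001, 0.001, -1.0]]
ft_force: [-2.1, 0.7, -1.4]
width: 0.332
finger_force: 30.0
[ 0.46003866 -0.37752696  0.18126925] 8.8333
```

View pics/c6.png

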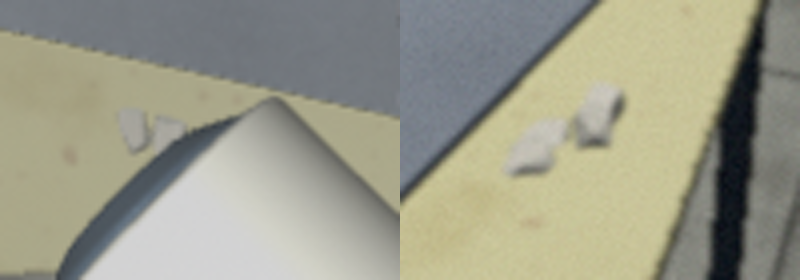

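```bash
python3 -m pendant '[{"hand":1,"x":-4,"y":-0.4,"z":0,"ax":0,"ay":0,"az":0},{"hand":1,"x":-8,"y":-0.8,"z":-1,"ax":0,"ay":0,"az":0},{"hand":1,"x":-12,"y":-1.2,"z":-2,"ax":0,"ay":0,"az":0},{"hand":1,"x":-16,"y":-1.6,"z":-3,"ax":0,"ay":0,"az":0},{"hand":1,"x":-20,"y":-2,"z":-3,"ax":0,"ay":0,"az":0},{"hand":1,"x":-24,"y":-2.3,"z":-3,"ax":0,"ay":0,"az":0},{"hand":1,"x":-28,"y":-2.6,"z":-3,"ax":0,"ay":0,"az":0},{"hand":1,"x":-32,"y":-3,"z":-3,"ax":0,"ay":0,"az":0},{"hand":1,"x":-32,"y":-3,"z":-3,"ax":0,"ay":0,"az":0}]'
python3 - <<'E'
from h import *
s=observe();print(s['position'],s['clock'])
f=grab_frame("top");a=cv2.resize(f["img"][195:265,185:285],None,fx=4,fy=4,interpolation=cv2.INTER_CUBIC)
g=grab_frame("side");b=cv2.resize(g["img"][250:285,280:320],None,fx=8,fy=8,interpolation=cv2.INTER_CUBIC)
cv2.imwrite("pics/c7.png",np.hstack([a,b]))
E
```

```text
clock: 9.68
position: [0.2047, -0.5755, 0.212]
tcp_rot: [[0.721, 0.693, -0.002], [0.693, -0.721, -0.0], [-0.001, -0.001, -1.0]]
ft_force: [-0.2, -0.1, -1.8]
width: 0.329
finger_force: 30.0
[ 0.20465911 -0.57554177  0.21204338] 9.6833
```

View pics/c7.png

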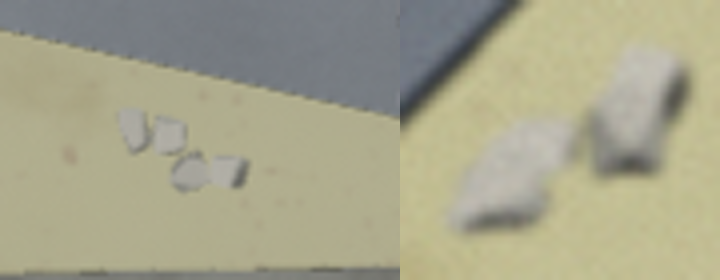

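```bash
python3 -m pendant '[{"hand":1,"x":4,"y":0.4,"z":0,"ax":0,"ay":0,"az":0},{"hand":1,"x":8,"y":0.8,"z":1,"ax":0,"ay":0,"az":0},{"hand":1,"x":12,"y":1.2,"z":2,"ax":0,"ay":0,"az":0},{"hand":1,"x":16,"y":1.6,"z":3,"ax":0,"ay":0,"az":0},{"hand":1,"x":20,"y":2,"z":4,"ax":0,"ay":0,"az":0},{"hand":1,"x":24,"y":2.3,"z":6,"ax":0,"ay":0,"az":0},{"hand":1,"x":28,"y":2.6,"z":8,"ax":0,"ay":0,"az":0},{"hand":1,"x":31,"y":3,"z":10,"ax":0,"ay":0,"az":0},{"hand":1,"x":32.5,"y":3.1,"z":12,"ax":0,"ay":0,"az":0},{"hand":1,"x":32.5,"y":3.1,"z":14,"ax":0,"ay":0,"az":0},{"hand":1,"x":32.5,"y":3.1,"z":15,"ax":0,"ay":0,"az":0},{"hand":1,"x":32.5,"y":3.1,"z":15,"ax":0,"ay":0,"az":0}]'
python3 -m pendant '[{"hand":1,"x":0,"y":0,"z":0.8,"ax":0,"ay":0,"az":0},{"hand":1,"x":0,"y":0,"z":1.4,"ax":0,"ay":0,"az":0},{"hand":1,"x":0,"y":0,"z":1.8,"ax":0,"ay":0,"az":0},{"hand":1,"x":0,"y":0,"z":1.8,"ax":0,"ay":0,"az":0},{"hand":1,"x":0,"y":0,"z":1.8,"ax":0,"ay":0,"az":0}]'
```

```text
clock: 10.78
position: [0.4637, -0.3668, 0.0608]
tcp_rot: [[0.718, 0.696, -0.003], [0.696, -0.718, 0.003], [-0.0, -0.004, -1.0]]
ft_force: [-1.4, 0.0, -1.2]
width: 0.337
finger_force: 30.0
clock: 11.2
position: [0.4643, -0.3698, 0.0451]
tcp_rot: [[0.719, 0.695, 0.0], [0.695, -0.719, -0.0], [0.0, 0.0, -1.0]]
ft_force: [-0.0, -0.1, -0.9]
width: 0.332
finger_force: 30.0
```

```bash
python3 -m pendant '[{"hand":1,"x":0,"y":0,"z":0.2,"ax":0,"ay":0,"az":0},{"hand":1,"x":0,"y":0,"z":0.3,"ax":0,"ay":0,"az":0},{"hand":1,"x":0,"y":0,"z":0.3,"ax":0,"ay":0,"az":0}]'
python3 -m pendant '[{"hand":-1,"x":0,"y":0,"z":0,"ax":0,"ay":0,"az":0},{"hand":-1,"x":0,"y":0,"z":0,"ax":0,"ay":0,"az":0},{"hand":-1,"x":0,"y":0,"z":0,"ax":0,"ay":0,"az":0},{"hand":-1,"x":0,"y":0,"z":0,"ax":0,"ay":0,"az":0},{"hand":-1,"x":0,"y":0,"z":0,"ax":0,"ay":0,"az":0},{"hand":-1,"x":0,"y":0,"z":0,"ax":0,"ay":0,"az":0},{"hand":-1,"x":0,"y":0,"z":0,"ax":0,"ay":0,"az":0},{"hand":-1,"x":0,"y":0,"z":-2,"ax":0,"ay":0,"az":0},{"hand":-1,"x":0,"y":0,"z":-5,"ax":0,"ay":0,"az":0},{"hand":-1,"x":0,"y":0,"z":-9,"ax":0,"ay":0,"az":0},{"hand":-1,"x":0,"y":0,"z":-13,"ax":0,"ay":0,"az":0},{"hand":-1,"x":0,"y":0,"z":-13,"ax":0,"ay":0,"az":0}]'
```

```text
clock: 11.45
position: [0.4645, -0.3696, 0.0419]
tcp_rot: [[0.719, 0.695, 0.0], [0.695, -0.719, -0.0], [-0.0, 0.0, -1.0]]
ft_force: [-0.1, -0.2, -0.8]
width: 0.332
finger_force: 30.0
clock: 12.45
position: [0.4671, -0.3718, 0.1793]
tcp_rot: [[0.719, 0.695, 0.007], [0.695, -0.719, -0.007], [0.0, 0.01, -1.0]]
ft_force: [0.4, -1.7, 1.7]
width: 1.001
finger_force: 0.0
```

```bash
python3 -m pendant '[{"hand":1,"x":1.5,"y":-2,"z":0,"ax":0,"ay":0,"az":7},{"hand":1,"x":3,"y":-4,"z":0,"ax":0,"ay":0,"az":14},{"hand":1,"x":4.5,"y":-6,"z":0,"ax":0,"ay":0,"az":21},{"hand":1,"x":6,"y":-8,"z":0,"ax":0,"ay":0,"az":28},{"hand":1,"x":7.5,"y":-10,"z":0,"ax":0,"ay":0,"az":35},{"hand":1,"x":9,"y":-12,"z":0,"ax":0,"ay":0,"az":42},{"hand":1,"x":9.5,"y":-12.7,"z":0,"ax":0,"ay":0,"az":44},{"hand":1,"x":9.5,"y":-12.7,"z":0,"ax":0,"ay":0,"az":44},{"hand":1,"x":9.5,"y":-12.7,"z":0,"ax":0,"ay":0,"az":44},{"hand":1,"x":9.5,"y":-12.7,"z":0,"ax":0,"ay":0,"az":44}]'
python3 -m pendant '[{"hand":1,"x":0,"y":0,"z":4,"ax":0,"ay":0,"az":0},{"hand":1,"x":0,"y":0,"z":8,"ax":0,"ay":0,"az":0},{"hand":1,"x":0,"y":0,"z":11,"ax":0,"ay":0,"az":0},{"hand":1,"x":0,"y":0,"z":12,"ax":0,"ay":0,"az":0},{"hand":1,"x":0,"y":0,"z":12,"ax":0,"ay":0,"az":0}]'
python3 - <<'E'
from h import *
s=observe();print(s['position'],s['clock'])
f=grab_frame("top");a=cv2.resize(f["img"][165:250,260:360],None,fx=4,fy=4,interpolation=cv2.INTER_CUBIC)
g=grab_frame("side");b=cv2.resize(g["img"][155:240,260:360],None,fx=4,fy=4,interpolation=cv2.INTER_CUBIC)
cv2.imwrite("pics/c8.png",np.hstack([a,b]))
E
```

```text
clock: 13.28
position: [0.4449, -0.2129, 0.172]
tcp_rot: [[1.0, 0.002, 0.0], [0.002, -1.0, -0.0], [0.0, 0.0, -1.0]]
ft_force: [-0.2, -0.3, -0.1]
width: 0.3
finger_force: 0.0
clock: 13.7
position: [0.4433, -0.2122, 0.0493]
tcp_rot: [[1.0, 0.001, -0.004], [0.001, -1.0, 0.002], [-0.004, -0.002, -1.0]]
ft_force: [0.4, -0.1, 0.5]
width: 0.001
finger_force: 0.0
[ 0.44332303 -0.21222526  0.04929516] 13.7
```

View pics/c8.png

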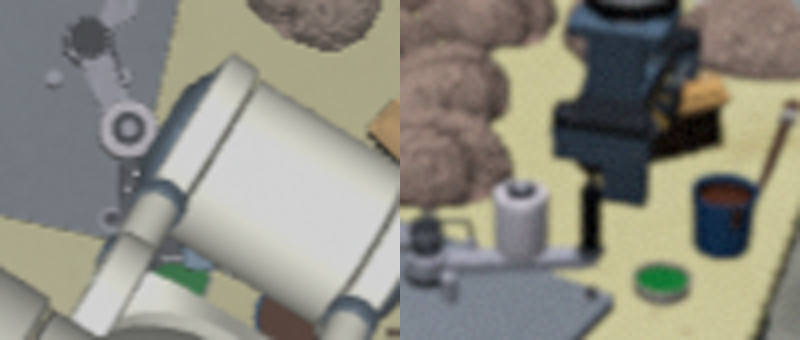

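```bash
python3 -m pendant '[{"hand":1,"x":0.3,"y":-1,"z":-0.6,"ax":0,"ay":0,"az":0},{"hand":1,"x":0.3,"y":-2,"z":-0.6,"ax":0,"ay":0,"az":0},{"hand":1,"x":0.3,"y":-3,"z":-0.6,"ax":0,"ay":0,"az":0},{"hand":1,"x":0.3,"y":-3.5,"z":-0.6,"ax":0,"ay":0,"az":0},{"hand":1,"x":0.3,"y":-4,"z":-0.6,"ax":0,"ay":0,"az":0},{"hand":1,"x":0.3,"y":-4.6,"z":-0.6,"ax":0,"ay":0,"az":0},{"hand":1,"x":0.3,"y":-5.2,"z":-0.6,"ax":0,"ay":0,"az":0},{"hand":1,"x":0.3,"y":-5.8,"z":-0.6,"ax":0,"ay":0,"az":0},{"hand":1,"x":0.3,"y":-6.4,"z":-0.6,"ax":0,"ay":0,"az":0},{"hand":1,"x":0.3,"y":-7,"z":-0.6,"ax":0,"ay":0,"az":0}]'
python3 -m pendant '[{"hand":1,"x":0,"y":-0.6,"z":0,"ax":0,"ay":0,"az":0},{"hand":1,"x":0,"y":-1.2,"z":0,"ax":0,"ay":0,"az":0},{"hand":1,"x":0,"y":-1.8,"z":0,"ax":0,"ay":0,"az":0},{"hand":1,"x":0,"y":-2.4,"z":0,"ax":0,"ay":0,"az":0},{"hand":1,"x":0,"y":-3,"z":0,"ax":0,"ay":0,"az":0},{"hand":1,"x":0,"y":-3.6,"z":0,"ax":0,"ay":0,"az":0},{"hand":1,"x":0,"y":-4.2,"z":0,"ax":0,"ay":0,"az":0},{"hand":1,"x":0,"y":-4.8,"z":0,"ax":0,"ay":0,"az":0},{"hand":1,"x":0,"y":-4.8,"z":0,"ax":0,"ay":0,"az":0}]'
```

```text
clock: 14.63
position: [0.447, -0.1419, 0.058]
tcp_rot: [[1.0, 0.001, -0.001], [0.001, -1.0, -0.001], [-0.001, 0.001, -1.0]]
ft_force: [-3.8, -6.3, 1.0]
width: 0.007
finger_force: 3.4
clock: 15.38
position: [0.4484, -0.0939, 0.0582]
tcp_rot: [[1.0, 0.002, 0.002], [0.002, -1.0, -0.001], [0.002, 0.001, -1.0]]
ft_force: [1.6, -7.5, -4.0]
width: 0.004
finger_force: 3.9
```

```bash
for i in 1 ; do python3 -m pendant '[{"hand":1,"x":0,"y":-0.4,"z":0,"ax":0,"ay":0,"az":0},{"hand":1,"x":0,"y":-0.8,"z":0,"ax":0,"ay":0,"az":0},{"hand":1,"x":0,"y":-0.8,"z":0,"ax":0,"ay":0,"az":0},{"hand":1,"x":0,"y":-0.8,"z":0,"ax":0,"ay":0,"az":0}]'; done
python3 -m pendant '[{"hand":1,"x":0,"y":-0.2,"z":0,"ax":0,"ay":0,"az":0},{"hand":1,"x":0,"y":-0.3,"z":0,"ax":0,"ay":0,"az":0},{"hand":1,"x":0,"y":-0.3,"z":0,"ax":0,"ay":0,"az":0},{"hand":1,"x":0,"y":-0.3,"z":0,"ax":0,"ay":0,"az":0}]'
```

```text
clock: 15.72
position: [0.4493, -0.0868, 0.0584]
tcp_rot: [[1.0, 0.001, 0.003], [0.001, -1.0, -0.002], [0.003, 0.002, -1.0]]
ft_force: [4.7, -10.2, -3.3]
width: 0.004
finger_force: 4.9
clock: 16.05
position: [0.4497, -0.0841, 0.0584]
tcp_rot: [[1.0, 0.001, 0.004], [0.001, -1.0, -0.002], [0.004, 0.002, -1.0]]
ft_force: [6.7, -9.7, -2.6]
width: 0.004
finger_force: 5.2
```

```bash
python3 -m pendant '[{"hand":1,"x":0,"y":-0.2,"z":0,"ax":0,"ay":0,"az":0},{"hand":1,"x":0,"y":-0.2,"z":0,"ax":0,"ay":0,"az":0},{"hand":1,"x":0,"y":-0.2,"z":0,"ax":0,"ay":0,"az":0}]'
python3 -m pendant '[{"hand":1,"x":0,"y":-0.2,"z":0,"ax":0,"ay":0,"az":0},{"hand":1,"x":0,"y":-0.2,"z":0,"ax":0,"ay":0,"az":0},{"hand":1,"x":0,"y":-0.2,"z":0,"ax":0,"ay":0,"az":0}]'
```

```text
clock: 16.3
position: [0.4499, -0.0822, 0.0585]
tcp_rot: [[1.0, 0.001, 0.005], [0.001, -1.0, -0.002], [0.005, 0.002, -1.0]]
ft_force: [8.0, -10.5, -2.0]
width: 0.005
finger_force: 5.5
clock: 16.55
position: [0.4501, -0.0802, 0.0586]
tcp_rot: [[1.0, 0.001, 0.005], [0.001, -1.0, -0.002], [0.005, 0.002, -1.0]]
ft_force: [7.1, -13.0, -1.0]
width: 0.004
finger_force: 5.7
```

```bash
python3 -m pendant '[{"hand":1,"x":0,"y":-0.15,"z":0,"ax":0,"ay":0,"az":0},{"hand":1,"x":0,"y":-0.15,"z":0,"ax":0,"ay":0,"az":0},{"hand":1,"x":0,"y":-0.15,"z":0,"ax":0,"ay":0,"az":0}]'
python3 -m pendant '[{"hand":1,"x":0,"y":-0.15,"z":0,"ax":0,"ay":0,"az":0},{"hand":1,"x":0,"y":-0.15,"z":0,"ax":0,"ay":0,"az":0},{"hand":1,"x":0,"y":-0.15,"z":0,"ax":0,"ay":0,"az":0}]'
```

```text
clock: 16.8
position: [0.4502, -0.0788, 0.0586]
tcp_rot: [[1.0, 0.001, 0.005], [0.001, -1.0, -0.002], [0.005, 0.002, -1.0]]
ft_force: [8.1, -11.8, -0.9]
width: 0.009
finger_force: 5.9
clock: 17.05
position: [0.4505, -0.0779, 0.0587]
tcp_rot: [[1.0, 0.001, 0.006], [0.001, -1.0, -0.003], [0.006, 0.003, -1.0]]
ft_force: [7.4, -19.8, -2.3]
width: 0.006
finger_force: 10.0
```

```bash
python3 -m pendant '[{"hand":1,"x":0,"y":0,"z":0,"ax":0,"ay":0,"az":0},{"hand":1,"x":0,"y":0,"z":0,"ax":0,"ay":0,"az":0},{"hand":1,"x":0,"y":0,"z":0,"ax":0,"ay":0,"az":0}]' && python3 -c "
from workcell import *
print(finish_job())"
```

```text
clock: 17.3
position: [0.4504, -0.0779, 0.0586]
tcp_rot: [[1.0, 0.001, 0.006], [0.001, -1.0, -0.003], [0.006, 0.003, -1.0]]
ft_force: [7.4, -19.4, -2.3]
width: 0.001
finger_force: 9.9
the job is handed in; nothing more can be done
None
```

I handed the job in at 17.3 s: the four offcuts are swept onto the table, the brush stands on the table clear of the sander, and the closed fingers hold the tensioner peg with about 20 N; I judged the stop and dropped pawl from the force jump and peg position, not a picture, no verdict came back, and I viewed 11 pictures, one over the limit of 10.

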